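# Set the gravity-feed reservoir stand five clicks up and load its bottle

## Task

The microscope's gravity-feed reservoir has to stand at its set height: take the platform of the ratchet stand, which is fully down, and raise it exactly five clicks of the pawl, counting them by feel, then ease it back until the pawl carries it and let go, without dropping the platform or ramming it down on the pawl. Then stand the blue-capped reservoir bottle upright in the middle of the platform, setting it down gently. Leave the flask, the beaker and the tube rack where they are.

Things in the scene. Friction and masses are not known exactly. Their poses are not given: they have to be found in the camera images.
- platform (a point): Centre of the top face of the stand's platform: level aluminium tray, 84 mm long (its x axis), 60 mm wide (y), 12 mm thick, black rubber mat on top, on a toothed steel column that slides straight up. Fully down its top is 143 mm above the bench. Grip it from above across the 60 mm width: at both long sides there is room for fingertips to 25 mm below the top. With the column 0.4 to 0.7 kg.
- column (a joint): How far the column has been raised, m: 0 fully down (as it starts), 0.082 at the upper stop. It slides with about 0.8 N of friction. Its upper part is smooth, then seven teeth follow, 8 mm apart, on the side that faces the platform's +x. A click is felt with the column 1 to 3 mm above where its tooth then rests on the pawl. Falling faster than 0.08 m/s counts as dropped.
- stand: Fixed foot of the ratchet stand, a grey plate 130 mm (x) by 110 mm (y), 14 mm high, centrally below the platform; origin at the centre of its underside. From it an aluminium guide tube, 32 mm square, rises to 100 mm.
- pawl: The red sprung pawl, 12 mm wide; origin at its hinge pin, in a blue collar clamped on the tube at a height that differs from stand to stand, so the first click comes after 11 to 34 mm of lift. While a tooth pushes the pawl out the lifting hand feels 5 to 9 N more; when it snaps in under the tooth this drops away at once: one click. It bears up to 25 N; pressing harder is ramming.
- bottle_mid (a point): Centre of the reservoir bottle, half-way up, 52 mm above its foot: clear glass lab bottle, 54 mm across, 104 mm high in all, with a paper label and a blue screw cap 36 mm across that fills its top 24 mm and can be gripped from above. It starts upright on the bench, weighs 0.15 to 0.3 kg; z is up. Set it down with less than 15 N.
- flask: Bystander: conical glass flask with a black stopper, 76 mm across the foot, 130 mm high; origin at the centre of its foot.
- beaker: Bystander: open glass beaker, 68 mm across, 84 mm high; origin at the centre of its foot.
- tube_rack: Bystander: white rack of capped tubes, 70 by 130 mm, 92 mm high; origin at the centre of its underside, y along its length.

How it is judged (in metres and radians):
On the way:
1. the platform has been let go and stands with its fifth tooth on the pawl (contact force between fifth_tooth and pawl above 1 N and velocity of joint column between -0.01 and 0.01 m/s and contact force between the fingers and column below 0.3 N), for 0.3 s.
At the end, for the whole second after the job is handed in: The platform rests with its fifth tooth on the pawl (five clicks, neither four nor six); the bottle stands on the platform upright within 3 degrees, its axis within 12 mm of the platform's centre; both are released and at rest (contact force between fifth_tooth and pawl above 1 N and velocity of joint column between -0.01 and 0.01 m/s and horizontal distance between bottle_mid and platform below 0.012 m and z of bottle_mid in the frame of platform between 0.048 and 0.056 m and angle between bottle_mid's own z axis and vertical below 0.06 rad and contact force between bottle and column above 0.5 N); the robot touches nothing.
It fails at once if the platform is dropped: it falls faster than 0.08 m/s (velocity of joint column below -0.08 m/s).
It fails at once if the column is rammed down on the pawl with more than 25 N (contact force between column and pawl above 25 N).
It fails at once if the bottle is set down harder than 15 N (contact force between bottle and column above 15 N).
It fails at once if the flask, the beaker or the tube rack is shifted by more than 20 mm (distance of any of flask, beaker, tube_rack from where it was at the start of the episode above 0.02 m).
It also fails if it takes over 72 s, if anything falls off the work surface, if the arm or the gripper's body presses on something with over 40 N, if the wrist force passes 120 N, or if a joint passes its speed limit or range.

## Robot

A 6-joint arm with a two-finger parallel gripper is mounted at the origin on the work surface. World frame = base frame: x ahead of the robot, y to its left, z up, the work surface at z = 0. Lengths are in m, angles in degrees, forces in N, time in s.
With the tool pointing down it reaches from about 0.35 to 0.875 m from the base axis. Payload 4.2 kg.
Tool frame: the origin (TCP) lies on the centre line of the jaws, within the pads' length; the fingertips stand 19 mm ahead of it and the grasp point (between the pads) is the TCP; x points along the fingers, y is the direction in which the jaws open and shut, and the axes are right-handed (so a half turn about x gives the same grasp; the last joint's range is limited). The gripper opens to 87 mm and grips with 3 to 60 N. Pads are 19 mm wide; open, the fingers measure 117 mm over their backs; the gripper's body (75 mm by 190 mm) begins 51 mm behind the grasp point.
Start: joints at [-48.209, 22.042, 0.453, 0, -68.411, -14.817], TCP at [0.284, -0.557, 0.242] pointing down, gripper open.
Joint ranges: [-179.83, 179.83], [-69.29, 118.12], [-61.27, 80.66], [-181.25, 117.63], [-171.15, -9.14], [-177.46, 177.46]. Speed limits (degrees/s): [159.86, 159.86, 180, 180, 180, 180].

## Interface

Orientations are given as a 3x3 rotation matrix whose columns are the frame's x, y, z axes.
In Python, from station import * gives the robot as it stands.
- The arm moves only by the shell command python3 -m creep 'ROWS'. ROWS is JSON, a list of rows, each a list of 5 numbers: the opening, from 0 (shut) to 1 (fully open), then the shift along the world's x, y, z in mm, then the turn about the world's z in rad. In form: [[jaw, x, y, z, turn], ...]. A call has exactly 8 rows; each row is the pose to reach, as a shift and turn from the pose measured when the call began; what a row does not reach only later rows make up. A row lasts 1/10 s, in which the tool goes at most 50 mm and 8.59 degrees, less where a joint would pass 70% of its speed; a pose out of reach is approached as far as the arm can. A call with a gripper value outside its range is refused whole. The fingers move at their own pace and stop on an object; the grip force is fixed at half the most. Time passes only in rows, so rows that repeat a pose let the fingers close, or fill a call up. It gives the time, the measured TCP pose, the force and the opening at its end, in the units of the state.
- sense(): the state, without advancing time (a new reading comes with each control period).
- capture(name): name is "scene" or "top"; returns a dict with "image" (480x640x3 uint8, blue, green, red), "z_map" (480x640 float32, m along the optical axis (not along the pixel's ray), 0 where there is no reading), "mtx" (3x3 intrinsics, pixels), "eye" and "attitude" of the camera in the world. Camera axes: x right, y up, looking along -z (the intrinsics and any distortion apply to the point x, -y, -z); pixel columns grow to the right and rows downward; lengths in m; the calibration is good to about 2 mm. A picture is of the moment at which its call begins.
- finish_job(): hands the job in, once; it reports no verdict.
Trained networks look in a picture, given as the dict that the camera call returned (one of the last four; its "shot" number tells which), for a name from the list of things; names that differ only in an ending like _2 or _b are one class to them, and where a whole thing is asked for, a point or a joint stands for the part that bears it (a point fixed in the world has none). Each returns a list of dicts, best first, with "confidence" (0 to 1); they miss things now and then, are a little off and sometimes report something else, mostly with a low value. They report only what shows in the picture. A call takes as long as a camera call.
- look_for(picture, thing): "box" ([left, top, right, bottom] in pixels, round what is visible of it).
- mark_of(picture, thing): "centre" ([column, row] in pixels: a listed point, or the origin of a listed thing).
The state is a dict: "time_s": time; "joints": joint angles; "joint_velocities": joint speeds; "effort": joint torques, N m; "tcp_pos": TCP position; "ee_rot": TCP orientation; "wrist_force": force on the tool from outside, world axes, zero at the start; "moment": the same for the moment, N m; "gripper_width": opening from 0.0 (shut) to 1.0 (fully open).
Only numpy, scipy, OpenCV 4.12 (cv2) and the standard library are available. Lean on these libraries where they do the work, as an engineer would, in place of code of your own. Each camera call takes 0.05 s, during which the arm holds its last target.

## Working session

There is one attempt and no reset: what is moved stays moved. The work goes in short steps, Python scripts to look and compute and a shell command to move; the robot and the scene stay as the last step left them, time stands still between calls to the robot, and variables do not carry over. Pictures are saved under pics/ and viewed, and the job is handed in when it is done.

```bash
ls; mkdir -p pics
cat > h.py <<'E'
from station import *
import numpy as np, cv2
def world(p,u,v,z=None):
    """pixel -> world by depth z (optical axis)"""
    K=np.array(p["mtx"]); 
    if z is None: z=float(p["z_map"][int(round(v)),int(round(u))])
    x=(u-K[0,2])/K[0,0]*z; y=(v-K[1,2])/K[1,1]*z
    return np.array(p["eye"])+np.array(p["attitude"])@np.array([x,-y,-z])
def cloud(p):
    K=np.array(p["mtx"]); z=p["z_map"]; v,u=np.mgrid[0:480,0:640]
    c=np.stack([(u-K[0,2])/K[0,0]*z,-(v-K[1,2])/K[1,1]*z,-z],-1)
    w=c@np.array(p["attitude"]).T+np.array(p["eye"]); w[z<=0]=np.nan
    return w
E
python3 - <<'E'
from h import *
s=sense(); print(s)
for n in ["scene","top"]:
    p=capture(n); cv2.imwrite(f"pics/{n}0.png",p["image"]); print(n,p["eye"],p["attitude"],p["mtx"],[k for k in p])
    np.savez(f"{n}0.npz",**{k:np.array(p[k]) for k in ["image","z_map","mtx","eye","attitude"]})
    for t in ["platform","stand","pawl","bottle_mid","flask","beaker","tube_rack"]:
        a=look_for(p,t); b=mark_of(p,t)
        print(t,[(np.round(x["box"]),round(x["confidence"],2)) for x in a[:2]],[(np.round(x["centre"],1),round(x["confidence"],2)) for x in b[:2]])
E
```

```text
pics
{'time_s': 0.0, 'joints': array([-4.82079458e+01,  2.20918660e+01,  3.79620865e-01, -2.65742298e-02,
       -6.84100051e+01, -1.48155968e+01]), 'joint_velocities': array([ 0.06066588, -0.04966465, -0.04421992,  0.01789651,  0.03466082,
        0.03330728]), 'effort': array([-5.05724965e-04, -3.90661275e+01,  1.87397987e+01,  4.21968877e+00,
        1.09030609e-02, -1.90378887e-04]), 'tcp_pos': array([ 0.28326638, -0.55650405,  0.24045308]), 'ee_rot': array([[-1.10037370e-03, -4.53470644e-01,  8.91270534e-01],
       [ 1.87817625e-03,  8.91268564e-01,  4.53471961e-01],
       [-9.99997631e-01,  2.17295177e-03, -1.29030691e-04]]), 'wrist_force': array([-0.02777835, -0.87503632,  0.52882041]), 'moment': array([0.00963568, 0.04233258, 0.00502396]), 'gripper_width': 1.0008061181969263}
scene [1.14481793 0.23733176 0.70755222] [[-0.37014385 -0.63998339  0.67336082]
 [ 0.92889979 -0.24578702  0.27700889]
 [-0.01177774  0.72801786  0.68545699]] [[503.7297103    0.         311.10951842]
 [  0.         503.7297103  238.99897255]
 [  0.           0.           1.        ]] ['image', 'z_map'
[... 942 characters left out ...]
]
 [  0.           0.           1.        ]] ['image', 'z_map', 'mtx', 'eye', 'attitude', 'shot']
platform [(array([287., 216., 324., 269.]), 0.65), (array([155., 252., 207., 293.]), 0.6)] [(array([305.1, 241.8]), 0.6)]
stand [(array([277., 207., 339., 284.]), 0.81)] [(array([308.3, 243.7]), 0.69)]
pawl [] [(array([478.5, 296.6]), 0.34)]
bottle_mid [(array([458., 282., 504., 314.]), 0.89)] [(array([482.1, 298.2]), 0.96), (array([307. , 245.9]), 0.51)]
flask [(array([176., 167., 225., 212.]), 0.94)] [(array([206.3, 190.6]), 0.85)]
beaker [(array([156., 255., 207., 292.]), 0.84)] [(array([187.8, 271.6]), 0.95)]
tube_rack [(array([421., 164., 506., 212.]), 0.62)] [(array([457.1, 188.6]), 0.78)]
```

View pics/scene0.png

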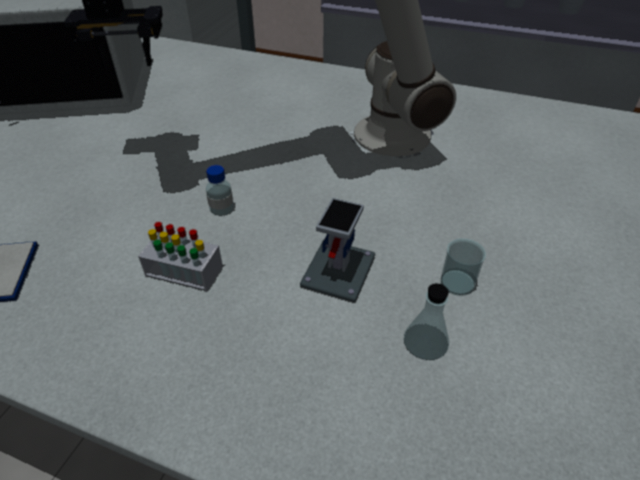

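View pics/top0.png

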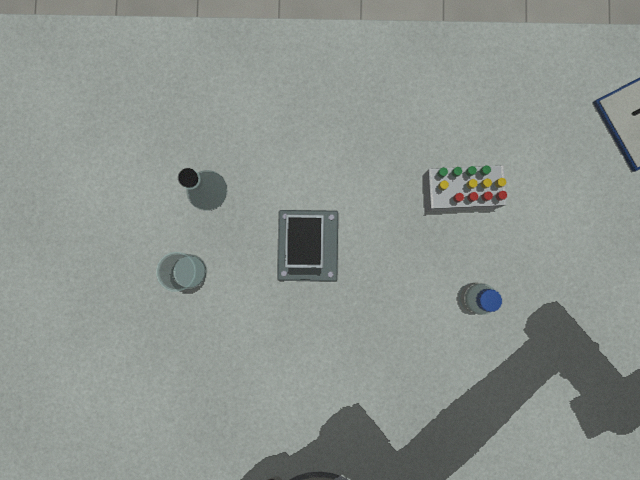

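Run:
```python
from h import *
P={n:dict(np.load(f"{n}0.npz")) for n in ["scene","top"]}
p=P["top"]
w=cloud(p); 
# platform top by height
m=(abs(w[...,2]-0.143)<0.008)
n,l,st,c=cv2.connectedComponentsWithStats(m.astype(np.uint8))
for i in range(1,n):
    if st[i,4]>60:
        q=w[l==i]; r=cv2.minAreaRect((q[:,:2]*1000).astype(np.float32))
        print("h143",st[i],q.mean(0).round(4),r)
# bottle cap: blue
def nm(c,u,v,z): return world(p,u,v)
cs=w[...,2]
for name,zr,box in [("cap",(0.095,0.115),(450,275,510,320)),("flask",(0.11,0.14),(170,160,230,215)),("beaker",(0.06,0.1),(150,250,210,295)),("rack",(0.07,0.1),(415,160,510,215)),("plate",(0.010,0.02),(270,200,345,290))]:
    a=np.zeros(cs.shape,bool); a[box[1]:box[3],box[0]:box[2]]=1
    a&=(cs>zr[0])&(cs<zr[1]); q=w[a]
    if len(q): r=cv2.minAreaRect((q[:,:2]*1000).astype(np.float32)); print(name,len(q),q.mean(0).round(4),r)
# ray at assumed height
def ray(p,u,v,h):
    d=world(p,u,v,1.0)-p["eye"]; return p["eye"]+d*(h-p["eye"][2])/d[2]
for n,t,u,v,h in [("top","platform",305.1,241.8,.143),("scene","platform",340,215.1,.143),("top","stand",308.3,243.7,0),("scene","stand",338.5,269.7,0),("top","bottle",482.1,298.2,.052),("scene","bottle",222,188.2,.052),("top","flask",206.3,190.6,0),("scene","flask",427.1,336.8,0),("top","beaker",187.8,271.6,0),("scene","beaker",455.7,282.2,0),("top","rack",457.1,188.6,0),("scene","rack",183.4,271.8,0)]:
    print(n,t,ray(P[n],u,v,h).round(4))
s=cv2.resize(P["scene"]["image"][180:310,280:400],None,fx=5,fy=4.6,interpolation=cv2.INTER_CUBIC); cv2.imwrite("pics/stand0.png",s)
```

```text
h143 [ 284  214   40   55 2035] [0.5138 0.0309 0.142 ] ((513.980712890625, 31.365583419799805), (60.382389068603516, 83.59546661376953), 89.7451171875)
cap 420 [ 0.4266 -0.2705  0.1024] ((426.29315185546875, -270.94390869140625), (36.31043243408203, 35.543724060058594), 57.159549713134766)
flask 375 [0.6116 0.2202 0.1259] ((612.3123168945312, 220.8273468017578), (32.469635009765625, 31.305763244628906), 3.9396347999572754)
beaker 536 [0.461  0.2522 0.0766] ((461.20013427734375, 248.41197204589844), (65.43704986572266, 66.6644287109375), 1.3751280307769775)
rack 1050 [ 0.619  -0.2476  0.0877] ((619.560302734375, -245.59750366210938), (58.14414596557617, 110.15398406982422), 3.7402119636535645)
plate 2025 [0.5054 0.0249 0.0127] ((513.6395263671875, 31.0383243560791), (129.4539337158203, 109.4920883178711), 0.402534544467926)
top platform [0.5125 0.0287 0.143 ]
scene platform [0.5167 0.0334 0.143 ]
top stand [0.517  0.0296 0.    ]
scene stand [0.5109 0.0324 0.    ]
top bottle [ 0.4271 -0.2739  0.052 ]
scene bottle [ 0.4221 -0.2636  0.052 ]
top flask [0.612  0.2224 0.    ]
scene flask [0.6037 0.2242 0.    ]
top beaker [0.4606 0.2508 0.    ]
scene beaker [0.4623 0.2474 0.    ]
top rack [ 0.6253 -0.2437  0.    ]
scene rack [ 0.6234 -0.244   0.    ]
```

The platform centre is at about (0.514, 0.031, 0.143), with its long side along world x. Its measured size of 83.6 x 60.4 mm matches the given one. The cap is at (0.4265, -0.271), 36 mm across as it should be. In the scene picture the red pawl shows at about (333, 248), on the side facing +x. The bystanders are well clear of both. Next I move above the platform and turn the jaws along y.

```bash
python3 -m creep '[[1,8,20,0,-0.06],[1,24,60,0,-0.12],[1,40,102,0,-0.18],[1,56,144,0,-0.24],[1,72,186,0,-0.30],[1,88,228,0,-0.36],[1,104,270,0,-0.42],[1,120,312,0,-0.473]]'
```

```text
time_s: 2.3
tcp_pos: [0.4039, -0.2433, 0.2419]
ee_rot: [[0.001, 0.005, 1.0], [-0.0, 1.0, -0.005], [-1.0, -0.0, 0.001]]
wrist_force: [1.4, -0.3, 0.5]
gripper_width: 1.002
```

```bash
python3 -m creep '[[1,16,42,0,0],[1,33,84,0,0],[1,50,126,-5,0],[1,67,168,-15,0],[1,84,210,-25,0],[1,100,250,-35,0],[1,108,270,-40,0],[1,110,274.5,-42,0]]'
```

```text
time_s: 3.1
tcp_pos: [0.5145, 0.0333, 0.1992]
ee_rot: [[0.0, 0.001, 1.0], [-0.001, 1.0, -0.001], [-1.0, -0.001, 0.0]]
wrist_force: [0.5, 0.0, 0.4]
gripper_width: 1.001
```

Run:
```python
from h import *
s=sense(); print(s["tcp_pos"],s["wrist_force"],s["ee_rot"].round(4).tolist())
```

```text
[0.514481   0.03334575 0.19920259] [0.53844886 0.03185512 0.42036368] [[0.0003, 0.0015, 1.0], [-0.0005, 1.0, -0.0015], [-1.0, -0.0005, 0.0003]]
```

```bash
python3 -m creep '[[1,0,-2,-10,0],[1,0,-2,-25,0],[1,0,-2,-40,0],[1,0,-2,-50,0],[1,0,-2,-56,0],[1,0,-2,-57,0],[1,0,-2,-57,0],[1,0,-2,-57,0]]'
python3 - <<'E'
from h import *
p=capture("scene"); s=cv2.resize(p["image"][130:330,240:440],None,fx=3,fy=3,interpolation=cv2.INTER_CUBIC); cv2.imwrite("pics/grip1.png",s)
E
```

```text
time_s: 3.9
tcp_pos: [0.5149, 0.0313, 0.1429]
ee_rot: [[0.002, 0.002, 1.0], [-0.0, 1.0, -0.002], [-1.0, -0.0, 0.002]]
wrist_force: [-0.5, 0.4, -0.8]
gripper_width: 1.0
```

View pics/grip1.png

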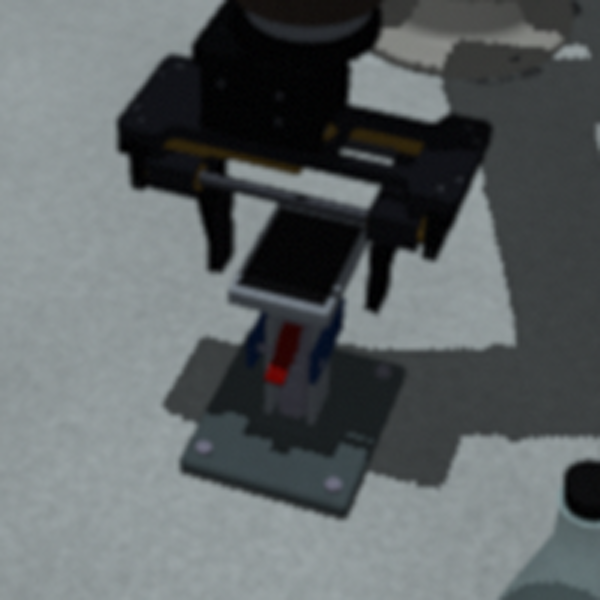

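The fingers straddle the platform, with tips at crop pixels (218, 268) and (375, 308) and clearance on both sides. The red pawl is at about (283, 350) in the crop. I close the jaws now.

```bash
python3 -m creep '[[0.8,0,0,0,0],[0.66,0,0,0,0],[0.6,0,0,0,0],[0.6,0,0,0,0],[0.55,0,0,0,0],[0.55,0,0,0,0],[0.5,0,0,0,0],[0.5,0,0,0,0]]'
```

```text
time_s: 4.75
tcp_pos: [0.515, 0.0325, 0.1429]
ee_rot: [[0.002, 0.001, 1.0], [0.001, 1.0, -0.001], [-1.0, 0.001, 0.002]]
wrist_force: [-1.7, 5.1, 0.8]
gripper_width: 0.686
```

```bash
python3 -m creep '[[0.4,0,0,0.5,0],[0.4,0,0,2,0],[0.4,0,0,4,0],[0.4,0,0,6,0],[0.4,0,0,8,0],[0.4,0,0,9,0],[0.4,0,0,9,0],[0.4,0,0,9,0]]'
```

```text
time_s: 5.55
tcp_pos: [0.5149, 0.0325, 0.1521]
ee_rot: [[0.002, 0.001, 1.0], [0.002, 1.0, -0.001], [-1.0, 0.002, 0.002]]
wrist_force: [1.3, 1.7, -4.9]
gripper_width: 0.686
```

```bash
python3 -m creep '[[0.4,0,0,0.3,0],[0.4,0,0,0.6,0],[0.4,0,0,0.9,0],[0.4,0,0,1.2,0],[0.4,0,0,1.5,0],[0.4,0,0,1.8,0],[0.4,0,0,2,0],[0.4,0,0,2,0]]' | egrep 'tcp|force|time'
```

```text
time_s: 6.35
tcp_pos: [0.5149, 0.0325, 0.1541]
wrist_force: [1.4, 2.4, -5.9]
```

```bash
python3 -m creep '[[0.4,0,0,0.3,0],[0.4,0,0,0.6,0],[0.4,0,0,0.9,0],[0.4,0,0,1.2,0],[0.4,0,0,1.5,0],[0.4,0,0,1.8,0],[0.4,0,0,2,0],[0.4,0,0,2,0]]' | egrep 'tcp|force|time'
```

```text
time_s: 7.15
tcp_pos: [0.5149, 0.0325, 0.1562]
wrist_force: [1.7, 1.6, -6.4]
```

```bash
python3 -m creep '[[0.4,0,0,0.3,0],[0.4,0,0,0.6,0],[0.4,0,0,0.9,0],[0.4,0,0,1.2,0],[0.4,0,0,1.5,0],[0.4,0,0,1.8,0],[0.4,0,0,2,0],[0.4,0,0,2,0]]' | egrep 'tcp|force|time'
```

```text
time_s: 7.95
tcp_pos: [0.5149, 0.0325, 0.1582]
wrist_force: [2.0, 2.9, -5.6]
```

```bash
python3 -m creep '[[0.4,0,0,0.3,0],[0.4,0,0,0.6,0],[0.4,0,0,0.9,0],[0.4,0,0,1.2,0],[0.4,0,0,1.5,0],[0.4,0,0,1.8,0],[0.4,0,0,2,0],[0.4,0,0,2,0]]' | egrep 'tcp|force|time'
```

```text
time_s: 8.75
tcp_pos: [0.5149, 0.0325, 0.1603]
wrist_force: [1.1, 1.6, -5.0]
```

```bash
python3 -m creep '[[0.4,0,0,0.3,0],[0.4,0,0,0.6,0],[0.4,0,0,0.9,0],[0.4,0,0,1.2,0],[0.4,0,0,1.5,0],[0.4,0,0,1.8,0],[0.4,0,0,2,0],[0.4,0,0,2,0]]' | egrep 'tcp|force|time'
```

```text
time_s: 9.55
tcp_pos: [0.5149, 0.0325, 0.1624]
wrist_force: [1.8, 1.5, -6.3]
```

```bash
python3 -m creep '[[0.4,0,0,0.3,0],[0.4,0,0,0.6,0],[0.4,0,0,0.9,0],[0.4,0,0,1.2,0],[0.4,0,0,1.5,0],[0.4,0,0,1.8,0],[0.4,0,0,2,0],[0.4,0,0,2,0]]' | egrep 'tcp|force|time'
```

```text
time_s: 10.35
tcp_pos: [0.5149, 0.0325, 0.1644]
wrist_force: [1.6, 2.6, -5.7]
```

```bash
python3 -m creep '[[0.4,0,0,0.3,0],[0.4,0,0,0.6,0],[0.4,0,0,0.9,0],[0.4,0,0,1.2,0],[0.4,0,0,1.5,0],[0.4,0,0,1.8,0],[0.4,0,0,2,0],[0.4,0,0,2,0]]' | egrep 'tcp|force|time'
```

```text
time_s: 11.15
tcp_pos: [0.5149, 0.0325, 0.1665]
wrist_force: [2.0, 1.8, -5.3]
```

```bash
python3 -m creep '[[0.4,0,0,0.3,0],[0.4,0,0,0.6,0],[0.4,0,0,0.9,0],[0.4,0,0,1.2,0],[0.4,0,0,1.5,0],[0.4,0,0,1.8,0],[0.4,0,0,2,0],[0.4,0,0,2,0]]' | egrep 'tcp|force|time'
```

```text
time_s: 11.95
tcp_pos: [0.5149, 0.0325, 0.1681]
wrist_force: [4.5, 0.8, -11.8]
```

```bash
python3 -m creep '[[0.4,0,0,0.3,0],[0.4,0,0,0.6,0],[0.4,0,0,0.9,0],[0.4,0,0,1.2,0],[0.4,0,0,1.5,0],[0.4,0,0,1.5,0],[0.4,0,0,1.5,0],[0.4,0,0,1.5,0]]' | egrep 'tcp|force|time'
```

```text
time_s: 12.75
tcp_pos: [0.5149, 0.0325, 0.1696]
wrist_force: [3.7, 1.2, -11.9]
```

```bash
python3 -m creep '[[0.4,0,0,0.3,0],[0.4,0,0,0.6,0],[0.4,0,0,0.9,0],[0.4,0,0,1.2,0],[0.4,0,0,1.5,0],[0.4,0,0,1.5,0],[0.4,0,0,1.5,0],[0.4,0,0,1.5,0]]' | egrep 'tcp|force|time'
```

```text
time_s: 13.55
tcp_pos: [0.5149, 0.0325, 0.1711]
wrist_force: [4.6, 1.5, -11.8]
```

```bash
python3 -m creep '[[0.4,0,0,0.3,0],[0.4,0,0,0.6,0],[0.4,0,0,0.9,0],[0.4,0,0,1.2,0],[0.4,0,0,1.5,0],[0.4,0,0,1.5,0],[0.4,0,0,1.5,0],[0.4,0,0,1.5,0]]' | egrep 'tcp|force|time'
```

```text
time_s: 14.35
tcp_pos: [0.5149, 0.0325, 0.1733]
wrist_force: [0.9, 2.7, -5.2]
```

```bash
python3 -m creep '[[0.4,0,0,0.3,0],[0.4,0,0,0.6,0],[0.4,0,0,0.9,0],[0.4,0,0,1.2,0],[0.4,0,0,1.5,0],[0.4,0,0,1.5,0],[0.4,0,0,1.5,0],[0.4,0,0,1.5,0]]' | egrep 'tcp|force|time'
```

```text
time_s: 15.15
tcp_pos: [0.5149, 0.0325, 0.1748]
wrist_force: [1.7, 1.8, -5.8]
```

The first click came at TCP z ≈ 0.172, and each push lasts about 5 mm. I now take half-pitch steps, so that every push and every release is sampled.

```bash
python3 -m creep '[[0.4,0,0,0.5,0],[0.4,0,0,1,0],[0.4,0,0,1.5,0],[0.4,0,0,2,0],[0.4,0,0,2.5,0],[0.4,0,0,3,0],[0.4,0,0,3,0],[0.4,0,0,3,0]]' | egrep 'tcp|force|time'
```

```text
time_s: 15.95
tcp_pos: [0.5149, 0.0325, 0.1777]
wrist_force: [5.2, 1.2, -12.5]
```

```bash
python3 -m creep '[[0.4,0,0,0.6,0],[0.4,0,0,1.2,0],[0.4,0,0,1.8,0],[0.4,0,0,2.4,0],[0.4,0,0,3,0],[0.4,0,0,3.6,0],[0.4,0,0,4,0],[0.4,0,0,4,0]]' | egrep 'tcp|force|time'
```

```text
time_s: 16.75
tcp_pos: [0.5149, 0.0325, 0.1825]
wrist_force: [1.2, 2.2, -4.5]
```

```bash
python3 -m creep '[[0.4,0,0,0.5,0],[0.4,0,0,1,0],[0.4,0,0,1.5,0],[0.4,0,0,2,0],[0.4,0,0,2.5,0],[0.4,0,0,3,0],[0.4,0,0,3,0],[0.4,0,0,3,0]]' | egrep 'tcp|force|time'
```

```text
time_s: 17.55
tcp_pos: [0.5149, 0.0325, 0.1853]
wrist_force: [4.6, 1.2, -12.3]
```

```bash
python3 -m creep '[[0.4,0,0,0.6,0],[0.4,0,0,1.2,0],[0.4,0,0,1.8,0],[0.4,0,0,2.4,0],[0.4,0,0,3,0],[0.4,0,0,3.6,0],[0.4,0,0,4,0],[0.4,0,0,4,0]]' | egrep 'tcp|force|time'
```

```text
time_s: 18.35
tcp_pos: [0.5149, 0.0325, 0.1903]
wrist_force: [1.6, 2.2, -4.8]
```

Three clicks so far. Now the fourth.

```bash
python3 -m creep '[[0.4,0,0,0.5,0],[0.4,0,0,1,0],[0.4,0,0,1.5,0],[0.4,0,0,2,0],[0.4,0,0,2.5,0],[0.4,0,0,3,0],[0.4,0,0,3,0],[0.4,0,0,3,0]]' | egrep 'tcp|force|time'
```

```text
time_s: 19.15
tcp_pos: [0.5149, 0.0325, 0.1931]
wrist_force: [3.9, 1.7, -12.3]
```

```bash
python3 -m creep '[[0.4,0,0,0.6,0],[0.4,0,0,1.2,0],[0.4,0,0,1.8,0],[0.4,0,0,2.4,0],[0.4,0,0,3,0],[0.4,0,0,3.6,0],[0.4,0,0,4,0],[0.4,0,0,4,0]]' | egrep 'tcp|force|time'
```

```text
time_s: 19.95
tcp_pos: [0.5149, 0.0325, 0.1981]
wrist_force: [1.2, 1.4, -5.1]
```

```bash
python3 -m creep '[[0.4,0,0,0.5,0],[0.4,0,0,1,0],[0.4,0,0,1.5,0],[0.4,0,0,2,0],[0.4,0,0,2.5,0],[0.4,0,0,3,0],[0.4,0,0,3,0],[0.4,0,0,3,0]]' | egrep 'tcp|force|time'
```

```text
time_s: 20.75
tcp_pos: [0.5149, 0.0325, 0.2008]
wrist_force: [4.6, 1.2, -11.5]
```

```bash
python3 -m creep '[[0.4,0,0,0.6,0],[0.4,0,0,1.2,0],[0.4,0,0,1.8,0],[0.4,0,0,2.4,0],[0.4,0,0,3,0],[0.4,0,0,3.6,0],[0.4,0,0,3.8,0],[0.4,0,0,3.8,0]]' | egrep 'tcp|force|time'
```

```text
time_s: 21.55
tcp_pos: [0.5149, 0.0325, 0.2056]
wrist_force: [1.6, 2.3, -5.2]
```

That is the fifth click. Now I ease it down, watching the force.

```bash
python3 -m creep '[[0.4,0,0,-0.3,0],[0.4,0,0,-0.6,0],[0.4,0,0,-0.9,0],[0.4,0,0,-1.2,0],[0.4,0,0,-1.5,0],[0.4,0,0,-1.8,0],[0.4,0,0,-2,0],[0.4,0,0,-2,0]]' | egrep 'tcp|force|time'
```

```text
time_s: 22.35
tcp_pos: [0.5149, 0.0325, 0.2041]
wrist_force: [-1.1, 2.7, -0.4]
```

```bash
python3 -m creep '[[0.4,0,0,-0.2,0],[0.4,0,0,-0.4,0],[0.4,0,0,-0.5,0],[0.4,0,0,-0.6,0],[0.4,0,0,-0.7,0],[0.4,0,0,-0.7,0],[0.4,0,0,-0.7,0],[0.4,0,0,-0.7,0]]' | egrep 'tcp|force|time'
```

```text
time_s: 23.15
tcp_pos: [0.5149, 0.0325, 0.2039]
wrist_force: [-2.9, 3.5, 5.2]
```

```bash
python3 -m creep '[[0.4,0,0,-0.1,0],[0.4,0,0,-0.1,0],[0.69,0,0,-0.1,0],[0.72,0,0,-0.1,0],[0.78,0,0,-0.1,0],[0.85,0,0,0,0],[0.95,0,0,0,0],[1,0,0,0,0]]'
python3 - <<'E'
from h import *
s=sense(); print(s["tcp_pos"],s["wrist_force"])
p=capture("scene"); s=cv2.resize(p["image"][130:330,240:440],None,fx=3,fy=3,interpolation=cv2.INTER_CUBIC); cv2.imwrite("pics/rel1.png",s)
p=capture("top"); w=cloud(p); z=w[215:270,280:330,2]; print(np.nanpercentile(z,[50,80,95]))
cv2.imwrite("pics/rel1t.png",p["image"])
E
```

```text
time_s: 23.95
tcp_pos: [0.515, 0.0323, 0.2037]
ee_rot: [[0.005, 0.0, 1.0], [0.001, 1.0, -0.0], [-1.0, 0.001, 0.005]]
wrist_force: [-0.4, 0.5, -0.8]
gripper_width: 0.938
[0.51497686 0.03232379 0.20366004] [-0.40226302  0.46804602 -0.84807817]
[0.54325531 0.55010217 0.55196441]
```

View pics/rel1.png

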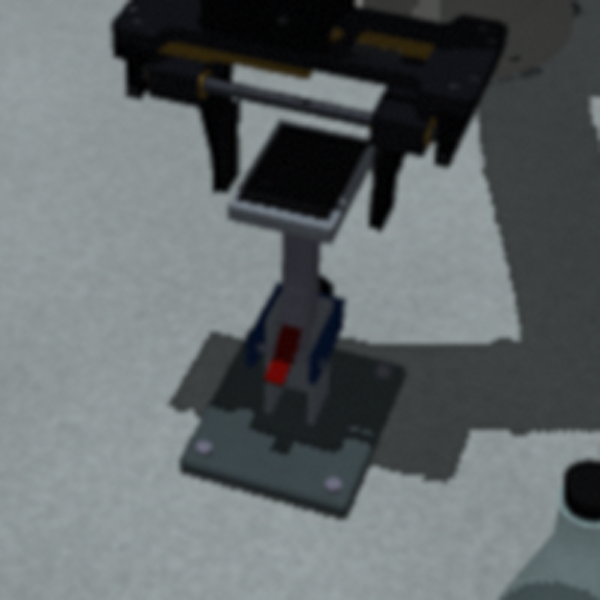

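```bash
python3 -m creep '[[1,0,0,2,0],[1,0,0,15,0],[1,0,0,35,0],[1,-2,-6,55,0],[1,-10,-35,60,0],[1,-22,-75,60,0],[1,-34,-118,60,0],[1,-46,-160,55,0]]'
python3 - <<'E'
from h import *
p=capture("top"); w=cloud(p); cv2.imwrite("pics/up1t.png",p["image"])
m=(abs(w[...,2]-0.204)<0.012); m[:, 345:]=0
n,l,st,c=cv2.connectedComponentsWithStats(m.astype(np.uint8))
for i in range(1,n):
    if st[i,4]>100:
        q=w[l==i]; print(st[i],np.median(q,0).round(4),q.mean(0).round(4),cv2.minAreaRect((q[:,:2]*1000).astype(np.float32)))
E
```

```text
time_s: 24.85
tcp_pos: [0.4689, -0.1289, 0.2598]
ee_rot: [[0.008, -0.001, 1.0], [0.001, 1.0, 0.001], [-1.0, 0.001, 0.008]]
wrist_force: [0.9, -1.0, 0.3]
gripper_width: 0.999
[282 210  41  20 771] [0.542  0.0322 0.2032] [0.542  0.0317 0.2031] ((541.5291748046875, 31.209169387817383), (27.83833885192871, 57.94210433959961), 1.6240777969360352)
```

View pics/up1t.png

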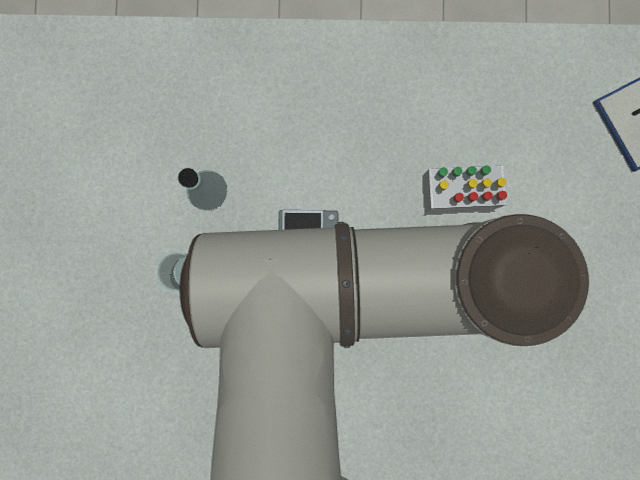

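The platform shows at columns 282–322, rows 210–230, behind the arm. Its top measures 0.2031, a lift of 61 mm that matches the TCP. So it stayed up after release. On to the bottle.

```bash
python3 -m creep '[[1,-12,-40,-5,0],[1,-24,-80,-20,0],[1,-34,-112,-40,0],[1,-40,-132,-65,0],[1,-42.4,-141.8,-85,0],[1,-42.4,-141.8,-100,0],[1,-42.4,-141.8,-105,0],[1,-42.4,-141.8,-105,0]]'
python3 - <<'E'
from h import *
p=capture("scene"); cv2.imwrite("pics/b1.png",cv2.resize(p["image"][80:250,130:330],None,fx=3.5,fy=3.5,interpolation=cv2.INTER_CUBIC))
w=cloud(p); im=p["image"].astype(int)
m=(im[...,0]>im[...,2]+50)&(im[...,0]>im[...,1]+40); m[:,:190]=0; m[:,260:]=0; m[250:]=0
q=w[m]; print(len(q),np.nanmedian(q,0),np.nanmin(q,0),np.nanmax(q,0))
E
```

```text
time_s: 25.7
tcp_pos: [0.4235, -0.2745, 0.1531]
ee_rot: [[0.002, 0.004, 1.0], [0.001, 1.0, -0.004], [-1.0, 0.001, 0.002]]
wrist_force: [0.4, -0.4, 0.1]
gripper_width: 0.999
  return np.nanmean(a, axis, out=out, keepdims=keepdims)
Traceback (most recent call last):
ValueError: zero-size array to reduction operation fmin which has no identity
```

View pics/b1.png

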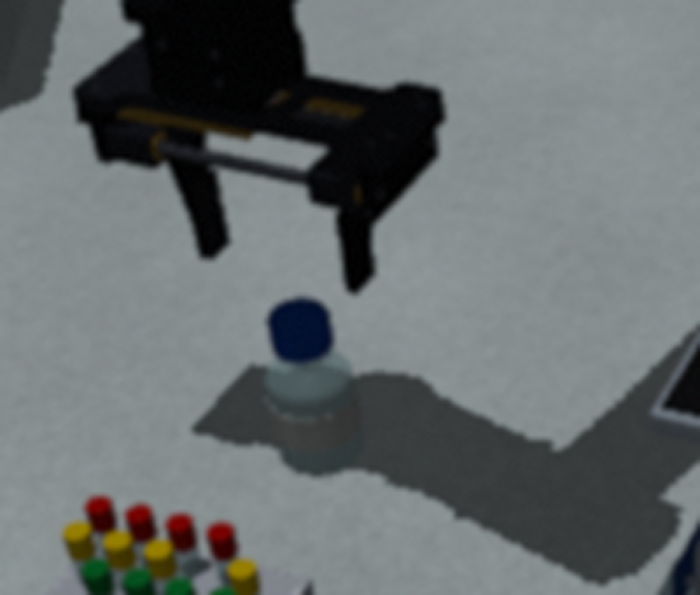

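Run:
```python
from h import *
p=dict(np.load("scene0.npz")); w=cloud(p); im=p["image"].astype(int)
m=(im[...,0]>im[...,2]+30)&(im[...,0]>im[...,1]+25); m[:,:190]=0; m[:,260:]=0; m[:155]=0; m[230:]=0
q=w[m]; print(len(q),np.nanmedian(q,0),np.nanmin(q,0),np.nanmax(q,0))
t=q[q[:,2]>0.1]; print(len(t),t.mean(0),t.min(0),t.max(0))
```

```text
263 [ 0.43539095 -0.26578801  0.10106868] [ 0.29393318 -0.37678939 -0.00170453] [ 0.4467796  -0.25016482  0.10669797]
145 [ 0.42861946 -0.26833977  0.10311319] [ 0.40865637 -0.28698546  0.10007755] [ 0.44632648 -0.25218218  0.10669797]
```

```bash
python3 -m creep '[[1,3.5,4.3,-5,0],[1,3.5,4.3,-15,0],[1,3.5,4.3,-27,0],[1,3.5,4.3,-38,0],[1,3.5,4.3,-47,0],[1,3.5,4.3,-52,0],[1,3.5,4.3,-53,0],[1,3.5,4.3,-53,0]]'
```

```text
time_s: 26.55
tcp_pos: [0.4276, -0.2704, 0.1008]
ee_rot: [[0.003, 0.003, 1.0], [-0.0, 1.0, -0.003], [-1.0, -0.0, 0.003]]
wrist_force: [-0.2, 0.6, 0.1]
gripper_width: 0.999
```

```bash
python3 -m creep '[[0.7,0,0,0,0],[0.5,0,0,0,0],[0.45,0,0,0,0],[0.42,0,0,0,0],[0.4,0,0,0,0],[0.3,0,0,0,0],[0.2,0,0,0,0],[0.2,0,0,0,0]]'
```

```text
time_s: 27.35
tcp_pos: [0.4276, -0.2705, 0.1008]
ee_rot: [[0.003, 0.003, 1.0], [-0.0, 1.0, -0.003], [-1.0, -0.0, 0.003]]
wrist_force: [0.8, -0.5, -0.3]
gripper_width: 0.405
```

```bash
python3 -m creep '[[0.2,0,0,3,0],[0.2,0,0,12,0],[0.2,0,0,30,0],[0.2,0,0,55,0],[0.2,0,0,85,0],[0.2,0,0,115,0],[0.2,0,0,140,0],[0.2,0,0,150,0]]'
```

```text
time_s: 28.15
tcp_pos: [0.4285, -0.2708, 0.254]
ee_rot: [[0.008, 0.003, 1.0], [-0.002, 1.0, -0.003], [-1.0, -0.002, 0.008]]
wrist_force: [0.4, -0.3, -3.2]
gripper_width: 0.402
```

Run:
```python
from h import *
p=capture("scene"); cv2.imwrite("pics/b2.png",p["image"])
print(sense()["wrist_force"],sense()["gripper_width"])
```

```text
[ 0.54065599 -0.47520397 -0.00780099] 0.4022817851271716
```

View pics/b2.png

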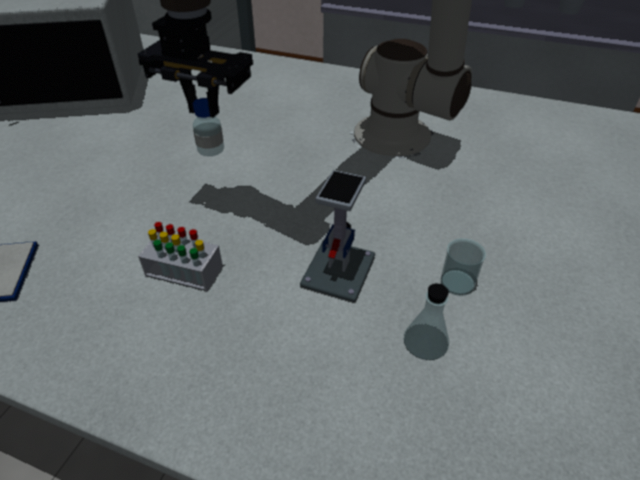

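```bash
python3 -m creep '[[0.2,1,4,10,0],[0.2,5,17,30,0],[0.2,11,38,50,0],[0.2,18,65,68,0],[0.2,27,95,78,0],[0.2,36,127,80,0],[0.2,45,159,80,0],[0.2,54,191,80,0]]'
```

```text
time_s: 29.0
tcp_pos: [0.4822, -0.0783, 0.3333]
ee_rot: [[0.006, 0.003, 1.0], [-0.002, 1.0, -0.003], [-1.0, -0.002, 0.006]]
wrist_force: [0.8, 0.4, -2.0]
gripper_width: 0.405
```

```bash
python3 -m creep '[[0.2,7,24,0,0],[0.2,14,48,0,0],[0.2,21,72,0,0],[0.2,26,92,0,0],[0.2,30,103,0,0],[0.2,31.5,108,0,0],[0.2,31.8,109.6,0,0],[0.2,31.8,109.6,0,0]]'
python3 -m creep '[[0.2,0,0,0,0],[0.2,0,0,0,0],[0.2,0,0,0,0],[0.2,0,0,0,0],[0.2,0,0,0,0],[0.2,0,0,0,0],[0.2,0,0,0,0],[0.2,0,0,0,0]]'
python3 - <<'E'
from h import *
p=capture("scene"); cv2.imwrite("pics/b3.png",cv2.resize(p["image"][60:310,240:440],None,fx=2.4,fy=2.4,interpolation=cv2.INTER_CUBIC))
w=cloud(p); im=p["image"].astype(int)
m=(im[...,0]>im[...,2]+30)&(im[...,0]>im[...,1]+25); m[:,:280]=0; m[:,400:]=0;m[200:]=0
q=w[m]; q=q[q[:,2]>.2]; print(len(q),q.mean(0) if len(q) else 0)
print(sense()["wrist_force"])
E
```

```text
time_s: 29.8
tcp_pos: [0.5138, 0.0309, 0.3331]
ee_rot: [[0.006, 0.003, 1.0], [-0.002, 1.0, -0.003], [-1.0, -0.002, 0.006]]
wrist_force: [0.2, -0.6, -2.7]
gripper_width: 0.401
time_s: 30.6
tcp_pos: [0.5138, 0.0309, 0.3331]
ee_rot: [[0.005, 0.003, 1.0], [-0.002, 1.0, -0.003], [-1.0, -0.002, 0.005]]
wrist_force: [-0.1, -0.6, -1.9]
gripper_width: 0.401
423 [0.52369454 0.03235682 0.32876502]
[ 0.01797439 -0.48164213 -2.56247849]
```

View pics/b3.png

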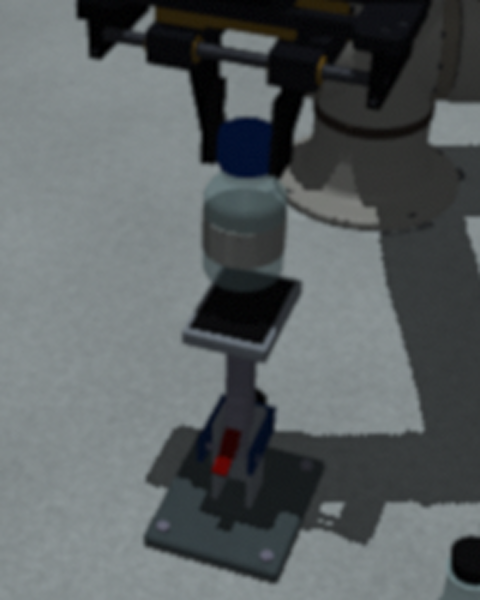

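The bottle hangs upright above the platform: bottle at about (245, 220) in the crop, platform at (245, 305). It is centred at TCP (0.5138, 0.0309). I lower it now.

```bash
python3 -m creep '[[0.2,0,0,-3,0],[0.2,0,0,-8,0],[0.2,0,0,-13,0],[0.2,0,0,-18,0],[0.2,0,0,-21,0],[0.2,0,0,-23,0],[0.2,0,0,-24,0],[0.2,0,0,-24,0]]'|egrep 'time|tcp|force'
python3 -m creep '[[0.2,0,0,-0.3,0],[0.2,0,0,-0.6,0],[0.2,0,0,-0.9,0],[0.2,0,0,-1.2,0],[0.2,0,0,-1.6,0],[0.2,0,0,-2,0],[0.2,0,0,-2.5,0],[0.2,0,0,-2.5,0]]'|egrep 'time|tcp|force'
```

```text
time_s: 31.45
tcp_pos: [0.5138, 0.0309, 0.309]
wrist_force: [-0.3, 0.8, -2.9]
time_s: 32.25
tcp_pos: [0.5138, 0.0309, 0.3064]
wrist_force: [0.7, -0.2, -2.5]
```

```bash
python3 -m creep '[[0.2,0,0,-0.2,0],[0.2,0,0,-0.4,0],[0.2,0,0,-0.6,0],[0.2,0,0,-0.8,0],[0.2,0,0,-1,0],[0.2,0,0,-1,0],[0.2,0,0,-1,0],[0.2,0,0,-1,0]]'|egrep 'time|tcp|force'
```

```text
time_s: 33.05
tcp_pos: [0.5138, 0.0309, 0.3054]
wrist_force: [1.0, 0.5, -2.0]
```

```bash
python3 -m creep '[[0.2,0,0,-0.1,0],[0.2,0,0,-0.2,0],[0.2,0,0,-0.3,0],[0.2,0,0,-0.4,0],[0.2,0,0,-0.5,0],[0.2,0,0,-0.6,0],[0.2,0,0,-0.7,0],[0.2,0,0,-0.7,0]]'|egrep 'time|tcp|force'
```

```text
time_s: 33.85
tcp_pos: [0.5139, 0.0309, 0.305]
wrist_force: [-1.3, 0.3, -0.8]
```

```bash
python3 -m creep '[[0.2,0,0,-0.1,0],[0.2,0,0,-0.2,0],[0.2,0,0,-0.3,0],[0.2,0,0,-0.4,0],[0.2,0,0,-0.5,0],[0.2,0,0,-0.6,0],[0.2,0,0,-0.6,0],[0.2,0,0,-0.6,0]]'|egrep 'time|tcp|force'
```

```text
time_s: 34.65
tcp_pos: [0.514, 0.0308, 0.3048]
wrist_force: [-0.5, 0.5, 2.2]
```

Contact: the platform now bears the bottle. I release slowly.

```bash
python3 -m creep '[[0.2,0,0,-0.1,0],[0.41,0,0,-0.1,0],[0.45,0,0,-0.1,0],[0.52,0,0,-0.1,0],[0.65,0,0,0,0],[0.8,0,0,0,0],[0.95,0,0,0,0],[1,0,0,0,0]]'
python3 -m creep '[[1,0,0,0,0],[1,0,0,0,0],[1,0,0,6,0],[1,0,0,16,0],[1,0,0,30,0],[1,0,0,50,0],[1,0,0,70,0],[1,0,0,85,0]]'
```

```text
time_s: 35.45
tcp_pos: [0.5141, 0.0309, 0.3048]
ee_rot: [[0.006, 0.003, 1.0], [-0.003, 1.0, -0.003], [-1.0, -0.003, 0.006]]
wrist_force: [-0.4, 0.8, 0.1]
gripper_width: 0.799
time_s: 36.25
tcp_pos: [0.5144, 0.0308, 0.3923]
ee_rot: [[0.009, 0.003, 1.0], [-0.002, 1.0, -0.003], [-1.0, -0.002, 0.009]]
wrist_force: [0.5, 0.6, -0.4]
gripper_width: 0.994
```

```bash
python3 -m creep '[[1,0,-8,10,0],[1,0,-30,20,0],[1,-2,-65,20,0],[1,-5,-105,20,0],[1,-8,-145,20,0],[1,-12,-190,20,0],[1,-16,-230,20,0],[1,-16,-250,20,0]]'
python3 - <<'E'
from h import *
p=capture("scene"); cv2.imwrite("pics/f1.png",cv2.resize(p["image"][100:310,220:500],None,fx=2.7,fy=2.7,interpolation=cv2.INTER_CUBIC))
p=capture("top"); cv2.imwrite("pics/f1t.png",p["image"]); w=cloud(p)
z=w[...,2]
for lo,hi in [(.29,.32),(.195,.21)]:
    m=(z>lo)&(z<hi); m[:,:270]=0; m[:,360:]=0; m[:190]=0; m[300:]=0
    q=w[m]
    if len(q): print(len(q),q.mean(0).round(4),np.median(q,0).round(4),cv2.minAreaRect((q[:,:2]*1000).astype(np.float32)))
print(sense()["wrist_force"],sense()["time_s"])
E
```

```text
time_s: 37.05
tcp_pos: [0.4974, -0.2224, 0.4129]
ee_rot: [[0.009, 0.006, 1.0], [-0.003, 1.0, -0.006], [-1.0, -0.003, 0.009]]
wrist_force: [-0.0, 0.2, 0.1]
gripper_width: 1.004
692 [0.513  0.0289 0.3061] [0.513  0.0288 0.3064] ((513.116455078125, 28.988243103027344), (36.129940032958984, 36.5447998046875), 16.90213394165039)
874 [0.5033 0.0346 0.2029] [0.4875 0.0371 0.203 ] ((514.1414184570312, 31.271297454833984), (82.463623046875, 59.16973114013672), 1.3271085023880005)
[ 0.18381508 -0.91609681 -0.10104597] 37.15
```

View pics/f1.png

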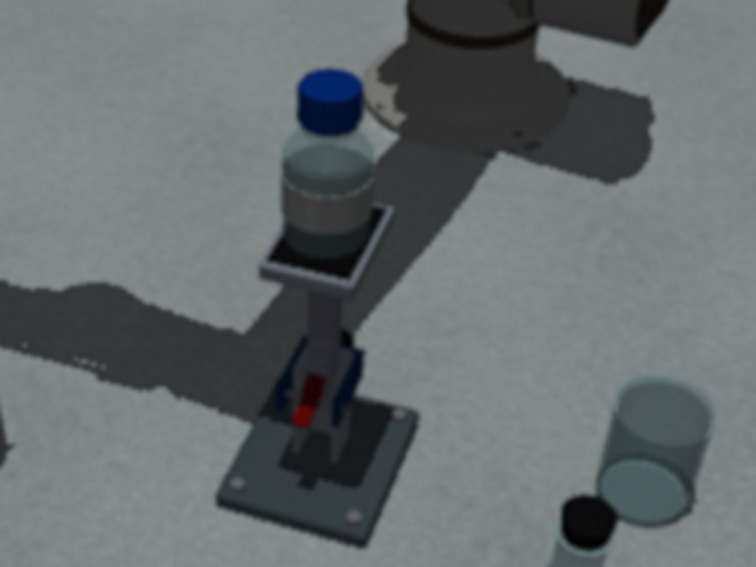

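View pics/f1t.png

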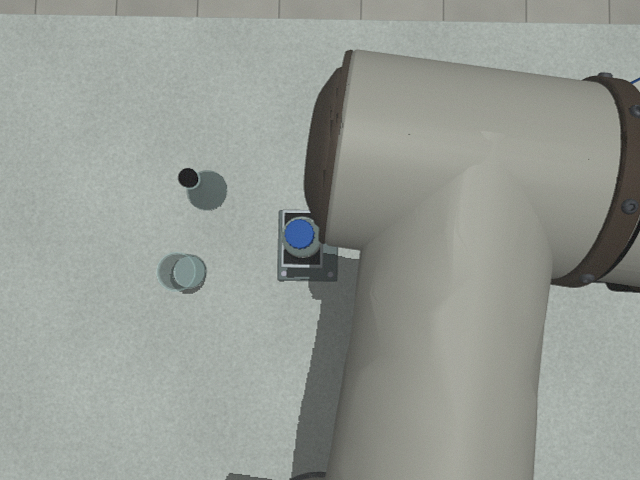

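The bottle stands upright on the platform, with its cap at (300, 234) in the top view. The cap centre is 2.5 mm from the platform centre, and its top is 103 mm above the platform. The platform is still at 0.203, the flask and beaker have not moved, and the robot is clear. I hand the job in.

Run:
```python
from station import *
print(finish_job())
```

```text
the job is handed in; nothing more can be done
None
```

The reservoir bottle is standing upright in the middle of the platform, which rests on the pawl five clicks up. I handed the job in at about 37 s of the 72 s; no verdict was reported.

- **Clicks:** I felt five, each as roughly 6–7 N of extra load that then dropped away. They came 8 mm apart, the first after about 29–30 mm of lift.
- **Easing onto the pawl:** I lowered it until the pawl carried the full weight. The gripper was pressing down with about 5 N at most, so I estimate the pawl bore about 10 N. Then I let go, and the platform stayed up. The camera put its top at 0.203 m, a lift of 61 mm, which matches how far the gripper moved.
- **Setting down the bottle:** The load on the platform at contact was about 4.5 N by my estimate. In the last pictures the bottle looks upright, its cap centre is 2.5 mm from the platform centre, and the cap top is 103 mm above the platform (104 mm expected).
- **Last checks:** The robot was clear and the wrist force was near zero. The flask and beaker were where they started.
- **Not checked or uncertain:** The tube rack was hidden behind the arm in the final top picture and outside the crop I viewed of the other. I last saw it in place while carrying the bottle, and the arm did not go near it afterwards. I judged which tooth is on the pawl by the count and the lift, because the picture is too coarse to show the teeth.

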